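# Seat a sensor board on the test bed and start its self-test

## Robot

A 6-joint arm with a two-finger parallel gripper is mounted at the origin on the work surface. World frame = base frame: x ahead of the robot, y to its left, z up, the work surface at z = 0. Lengths are in m, angles in rad, forces in N, time in s.
With the tool pointing down it reaches from about 0.225 to 0.875 m from the base axis. Payload 3.4 kg.
Tool frame: the origin (TCP) lies at the very end of the fingers, on their centre line; the grasp point (between the pads) lies 19 mm behind it (manip.tcp_to_grasp is the distance from the TCP to the grasp point, in m); z points along the fingers, y is the line along which they close (so a half turn about z gives the same grasp; the last joint's range is limited). The gripper opens to 85 mm and grips with 20 to 120 N. Pads are 22 mm wide; open, the fingers measure 114 mm over their backs; the gripper's body (76 mm by 85 mm) begins 54 mm behind the grasp point. The pads swing forward as they close: fully open they stand 13 mm farther back than shut.
Start: joints at [-1.247, 0.276, 1.505, -0, 1.361, -0.121], TCP at [0.247, -0.519, 0.231] pointing down, gripper open.
Joint ranges: [-2.89, 2.89], [-0.75, 2.08], [0.22, 2.7], [-1.18, 4.32], [0.11, 2.71], [-2.7, 2.7]. Speed limits (rad/s): [2.57, 2.57, 3.14, 3.14, 3.14, 3.14].

## Interface

Orientations are given as a unit quaternion [w, x, y, z].
In Python, from rig import status, get_image, job, manip gives the robot as it stands.
- The arm moves only by the tool apply_moves, never from a script. Its arguments are lists of equal length, an entry for each row: "xyz": the shift along the tool's x, y, z each as a share of 0.3 m, from -1 to 1, a list of three; "rot": the turn, a rotation vector about the tool's x, y, z each as a share of 60 degrees, from -1 to 1, a list of three; "hand": the opening, from -1 (shut) to 1 (fully open). A call has 1 to 8 rows; each row shifts and turns the commanded pose from where the row before left it, along the tool's axes as they then stand; what a row does not reach is not made up. A row lasts 1/8 s, in which the tool goes at most 62.5 mm and 10.7 degrees, less where a joint would pass 70% of its speed; a pose out of reach is approached as far as the arm can. A call with a number of a shift or a turn outside -1 to 1 is refused whole. A call with a gripper value outside its range is refused whole. The fingers move at their own pace and stop on an object; "force" is the grip in N (left out, the last holds). Time passes only in rows, so rows that do not move let the fingers close. It gives the time, the measured TCP pose, the force, the opening and the grip force at its end, in the units of the state.
- status.get_state(): the state, without advancing time (a new reading comes with each control period).
- get_image(name): name is "scene" or "side" or "wrist"; returns a dict with "pixels" (384x512x3 uint8, red, green, blue), "fovy" (degrees; the focal length in pixels is half the picture's height over the tangent of half this angle, whatever the lens; pixels are square), "cx", "cy" (the principal point, pixels), "origin" and "orientation" of the camera in the world; the wrist camera has in their place "tool_from_camera" (4x4, takes a point from camera to tool coordinates, whose origin is the TCP and whose axes are the flange's). Camera axes: x right, y down, z forward; pixel columns grow to the right and rows downward; lengths in m; the calibration is good to about 2 mm. A picture is of the moment at which its call begins: read the wrist's pose just before it. There is no depth.
- job.sign_off(): hands the job in; it is judged then, once.
The state is a dict: "clock": time; "qpos": joint angles; "qd": joint speeds; "effort": joint torques, N m; "position": TCP position; "ee_rot": TCP orientation; "contact_force": force on the tool from outside, world axes, zero at the start; "moment": the same for the moment, N m; "width": finger opening in m; "gripper_force": force on a finger pad.
Only numpy, scipy, OpenCV 4.12 (cv2) and the standard library are available. Lean on these libraries where they do the work, as an engineer would, in place of code of your own. Each camera call takes 0.05 s, during which the arm holds its last target. There are 200 camera calls.

## Task

Lower the green sensor board over the two orange pins of the test bed, large hole over the thick pin, until it lies flush, and let go of it only once it is down on the bed. Then twist the red knob on the sloping console clockwise until it comes up against its stop, without wrenching it past the stop, hold it there for a good second to start the self-test, and release it so that it springs all the way back. Leave the bottle, the beaker and the hand-held meter where they are, and do not turn the knob before the board is seated.

Things in the scene. Friction and masses are not known exactly. Their poses are not given: they have to be found in the camera images.
- board: Loose sensor board: green plate 136 x 86 x 6 mm (x, y, thick) with a finned aluminium heat sink on its middle, 44 mm along x, 24 mm wide in y, top 36 mm above the plate's underside: hold it by this. Chips on it are under 3 mm high. Two through holes: small, 9.6 mm across, at x -52, y +26 mm; large, 13.6 mm, at x +52, y -26 mm. 0.17 to 0.35 kg. Origin: centre of its underside, z up.
- board_grip (a point): Point inside the board's heat sink, 24 mm above the plate's underside, over its centre; axes as the board's. Fingers close along y on 24 mm.
- small_hole (a point): Centre of the board's small hole (9.6 mm across) at the plate's underside.
- large_hole (a point): Centre of the board's large hole (13.6 mm across) at the plate's underside.
- bed_seat (a point): Centre of the test bed's flat top, 34 mm above the table, where the board's origin comes to lie, x and y axes as the board's. The bed is fixed: black base 160 x 110 x 26 mm under a white seat 136 x 86 x 8 mm with two upright orange pins 15 mm high, tops flat and slightly bevelled.
- thin_pin (a point): Centre of the top of the thin orange pin, 8 mm in diameter, at x -52, y +26 mm of the seat; 15 mm above the seat.
- thick_pin (a point): Centre of the top of the thick orange pin, 12 mm in diameter, at x +52, y -26 mm of the seat; 15 mm above the seat.
- console: Start console fixed to the table: grey box 118 x 130 mm, white face 140 x 130 mm sloping up away from the robot at 30 degrees, from 40 mm above the table in front to 113 mm at the back. Origin: on the table below the point where the knob's axis meets the face, 78 mm up; x to the back, z up.
- knob_grip (a point): Grip point of the red twist knob: on its axis, mid bar, 28 mm off the console's face, 10 mm below the bar's top, 16 mm above its black disc (46 mm across). Bar 44 mm long, 12 mm wide, 26 mm high. z: the knob's axis, out of the face, leaning 30 degrees to the console's front. Turns with the knob; at rest x points up the slope. The bar's length lies along x turned 0.6 rad anticlockwise about z.
- start_knob (a joint): Turn of the red knob's shaft, rad: 0 at rest, growing clockwise seen from outside. A spring always drives it back to 0 (0.14 N m at the far end). The far stop is hard and comes somewhere between 0.9 and 1.5 rad; it must be felt: the resisting torque jumps up there.
- knob_strain (a joint): Strain of the knob: twist of its red grip against the shaft, rad, growing clockwise; 0 when free, 0.02 under the spring alone, 6 N m per rad. Above 0.12 rad (0.7 N m) the knob is being wrenched.
- bottle: Bystander: white plastic bottle with a green cap, 64 mm across, 170 mm tall, upright. Origin: centre of its foot.
- beaker: Bystander: glass beaker, 72 mm across, 90 mm tall, upright. Origin: centre of its foot.
- meter: Bystander: green hand-held meter with a black cap lying flat, about 30 x 185 x 18 mm, long along its y. Origin: under the middle of its green part.
There are look-alikes about, which are no part of the job. There is more than one size of the part that bears bed_seat; the job needs the larger. There is more than one size of the console; the one meant has the size given above.

How it is judged:
On the way, in this order (a step that is already met when the one before it is completed fails the run):
1. the board lies flush on the test bed with both pins through its holes (z of board in the frame of bed_seat between -0.003 and 0.0025 m and horizontal distance between board and bed_seat below 0.003 m and horizontal distance between small_hole and thin_pin below 0.004 m and angle between board's own z axis and vertical below 0.03 rad), for 0.3 s.
2. the knob is held against its far stop for a second (0.8 s counted) (value of joint start_knob above 1.15 rad), for 0.8 s.
At the end, for the whole second after the job is handed in: The board lies flush on the bed (within 2.5 mm in height, 3 mm sideways, 0.03 rad of level) with its holes over the pins, at rest; the knob has sprung back to within 0.06 rad of its rest; bottle, beaker and meter stand or lie within 40 mm of where they were (all of step 1 and value of joint start_knob below 0.06 rad and linear speed of board below 0.02 m/s and distance of each of bottle, beaker, meter from where it was at the start of the episode below 0.04 m and angle between each of bottle, beaker, meter's own z axis and vertical below 0.2 rad); the robot touches nothing.
It fails at once if the knob is turned (over 0.3 rad) while the board is not seated (value of joint start_knob above 0.3 rad and not (z of board in the frame of bed_seat between -0.003 and 0.0025 m and horizontal distance between board and bed_seat below 0.003 m and horizontal distance between small_hole and thin_pin below 0.004 m and angle between board's own z axis and vertical below 0.03 rad)).
It fails at once if the knob is wrenched past its stop (more than about 0.7 N m on it) (value of joint knob_strain above 0.12 rad).
It fails at once if the board is let go above the pins and dropped on them (horizontal distance between board and bed_seat below 0.06 m and z of board in the frame of bed_seat above 0.022 m and contact force between board and the fingers below 0.01 N).
It fails at once if a bystander is knocked over or pushed away (over 40 mm) (distance of any of bottle, beaker, meter from where it was at the start of the episode above 0.04 m or angle between any of bottle, beaker, meter's own z axis and vertical above 0.5 rad).
It also fails if it takes over 67 s, if anything falls off the work surface, if the arm or the gripper's body presses on something with over 40 N, if the wrist force passes 120 N, or if a joint passes its speed limit or range.

## Working session

There is one attempt and no reset: what is moved stays moved. The work goes in short steps, Python scripts to look and compute and a tool call to move; the robot and the scene stay as the last step left them, time stands still between calls to the robot, and variables do not carry over. Pictures are saved under pics/ and viewed, at most 10 in all, crops included, and the job is handed in when it is done.

Besides the shell and the picture viewer there is one more tool, called after ">>>" as name(argument=value, ...) on one line, values as JSON. apply_moves: Moves the arm, as the interface text tells. Its arguments: {"type":"object","properties":{"xyz":{"type":"array","items":{"type":"array","items":{"type":"number","minimum":-1,"maximum":1}}},"rot":{"type":"array","items":{"type":"array","items":{"type":"number","minimum":-1,"maximum":1}}},"hand":{"type":"array","items":{"type":"number"}},"force":{"type":"number"}},"required":["xyz","rot","hand"]}

```bash
mkdir -p pics; ls; cat > h.py <<'E'
import numpy as np, cv2
from rig import status, get_image, job, manip
from scipy.spatial.transform import Rotation as R
def Rq(q): return R.from_quat([q[1],q[2],q[3],q[0]]).as_matrix()
def snap(name,fn):
    s=status.get_state(); d=get_image(name)
    cv2.imwrite('pics/'+fn+'.png',d['pixels'][:,:,::-1])
    f=192/np.tan(np.radians(d['fovy'])/2)
    if name=='wrist':
        T=np.array(d['tool_from_camera']); Rw=Rq(s['ee_rot'])
        o=Rw@T[:3,3]+s['position']; M=Rw@T[:3,:3]
    else: o=np.array(d['origin']); M=Rq(d['orientation'])
    np.savez('pics/'+fn+'.npz',f=f,cx=d['cx'],cy=d['cy'],o=o,M=M)
    return d
def ray(fn,u,v):
    c=np.load('pics/'+fn+'.npz'); r=c['M']@np.array([(u-c['cx'])/c['f'],(v-c['cy'])/c['f'],1]); return c['o'],r/np.linalg.norm(r)
def atz(fn,u,v,z):
    o,r=ray(fn,u,v); return o+r*(z-o[2])/r[2]
def proj(fn,p):
    c=np.load('pics/'+fn+'.npz'); q=c['M'].T@(np.array(p)-c['o']); return c['f']*q[0]/q[2]+c['cx'],c['f']*q[1]/q[2]+c['cy']
def tri(obs):
    A=np.zeros((3,3));b=np.zeros(3)
    for fn,u,v in obs:
        o,r=ray(fn,u,v);P=np.eye(3)-np.outer(r,r);A+=P;b+=P@o
    return np.linalg.solve(A,b)
E
python3 - <<'E'
from h import *
for n in('scene','side'): snap(n,n); c=np.load(f'pics/{n}.npz'); print(c['o'],c['M'],c['f'],c['cx'],c['cy'])
a=np.hstack([cv2.imread('pics/scene.png'),cv2.imread('pics/side.png')])
print(status.get_state()); print(manip.tcp_to_grasp)
E
```

```text
pics
[1.13154711 0.38880909 0.85874438] [[-0.52091637  0.65379781 -0.54881195]
 [ 0.85352135  0.38979582 -0.34577524]
 [-0.01214249 -0.6485427  -0.76108142]] 381.2499806838293 256.2116941727464 192.24995587142524
[0.22590127 0.80283661 0.97250404] [[-0.91580765 -0.27841531  0.28944995]
 [-0.40139396  0.65854324 -0.63655612]
 [-0.01338834 -0.69914642 -0.71485316]] 471.313246425606 260.01383575715255 188.5312770272702
{'clock': 0.1, 'qpos': array([-1.24698717e+00,  2.76509107e-01,  1.50598843e+00, -5.75303867e-06,
        1.36070702e+00, -1.21019827e-01]), 'qd': array([ 3.16309502e-04, -1.83101161e-03, -3.84408248e-03, -4.23427178e-04,
        3.62897909e-05, -9.93101057e-04]), 'effort': array([ 1.83246433e-03, -4.17699444e+01, -2.46404976e+01, -1.01026803e-04,
        5.80021981e-03,  2.96534019e-06]), 'position': array([ 0.24725816, -0.5186066 ,  0.23054635]), 'ee_rot': array([-8.01524168e-04,  9.75367241e-01,  2.20585799e-01, -8.43772445e-05]), 'contact_force': array([0.30690291, 1.27597348, 0.30387238]), 'moment': array([-0.07623065,  0.00537291,  0.01512786]), 'gripper_force': 0.0, 'width': 0.08546635523007741}
0.0187
```

View pics/scene.png

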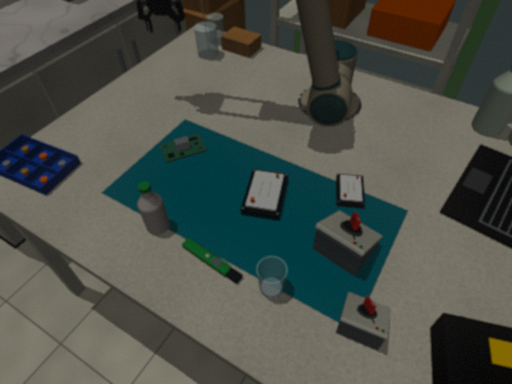

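View pics/side.png

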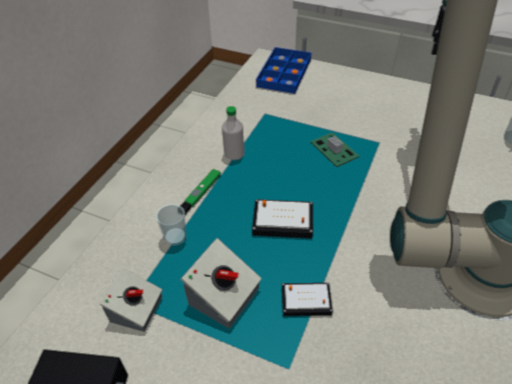

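The scene shows these possible mix-ups:
- **Beds:** large at scene (265,193) / side (283,218), small at scene (350,190) / side (306,298). I'm taking the large one.
- **Consoles:** large at scene (348,240) / side (222,280), small at scene (365,320) / side (132,300). I'm taking the large one.
- **Board:** only one, at scene (183,148) / side (335,148). The green meter at scene (210,258) is a bystander.

Next I'll check the choices in a close crop.

```bash
python3 - <<'E'
from h import *
a=cv2.imread('pics/scene.png');b=cv2.imread('pics/side.png')
def crop(im,x,y,w,h,k): return cv2.resize(im[y:y+h,x:x+w],(w*k,h*k),interpolation=cv2.INTER_CUBIC)
# each 400x300 : side bed, side board, side console, scene console
top=np.hstack([crop(b,235,185,100,75,4),crop(b,290,115,100,75,4)])
bot=np.hstack([crop(b,172,235,100,75,4),crop(a,300,200,100,75,4)])
cv2.imwrite('pics/c1.png',np.vstack([top,bot]))
for n,l in dict(bed=[('scene',265,193),('side',283,218)],board=[('scene',183,148),('side',335,148)],knob=[('scene',354,222),('side',225,276)],bottle=[('scene',145,186),('side',231,110)],beaker=[('scene',271,275),('side',172,225)]).items(): print(n,tri(l))
E
```

```text
bed [0.51255041 0.02852866 0.01563207]
board [ 0.47322882 -0.30876579  0.00415322]
knob [0.54268787 0.29962397 0.09808776]
bottle [ 0.7540629  -0.16815944  0.16765795]
beaker [0.75179153 0.18778238 0.05364235]
```

View pics/c1.png

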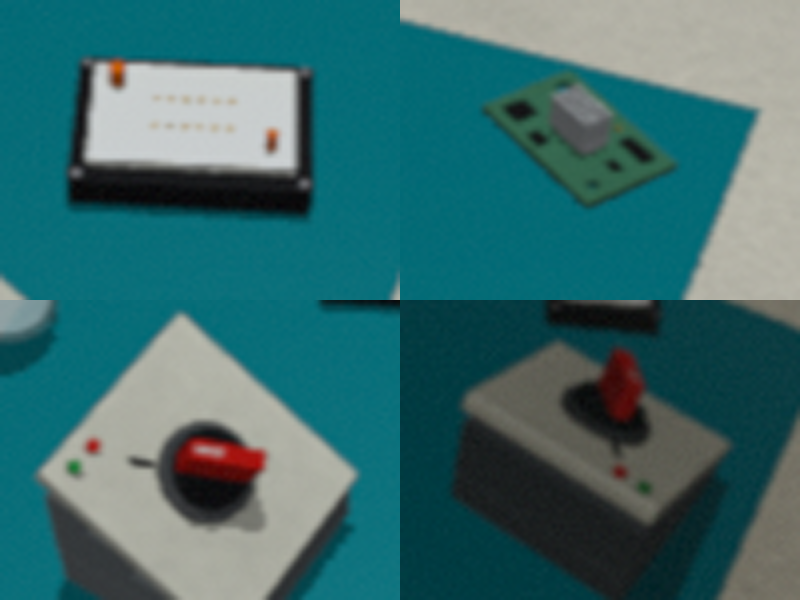

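The close crop confirms the picks: the big bed, thick pin at side (264,201) and thin pin at (303,217); the finned board, centred at side (335,148); and the big console, with its knob at side (225,276). I'll work out poses and the route to a wrist view over the board.

```bash
cat >> h.py <<'E'
def go(p,q=None,s=None,k=1):
    """p target TCP, q target 3x3; prints total shift (tool axes, unit .3m) and rotvec (unit 60deg)"""
    s=s or status.get_state(); M=Rq(s['ee_rot']); d=M.T@(np.array(p)-s['position'])/.3
    r=R.from_matrix(M.T@q).as_rotvec()/np.radians(60) if q is not None else np.zeros(3)
    print('xyz',(d).round(4),'rot',(r).round(4))
def down(yaw): # tool z down, tool y axis at direction yaw
    y=np.array([np.cos(yaw),np.sin(yaw),0]);z=np.array([0,0,-1.]);return np.c_[np.cross(y,z),y,z]
E
python3 - <<'E'
from h import *
from scipy.optimize import least_squares
B=np.array([atz('side',u,v,.006) for u,v in[(310.75,142),(331.25,133.75),(359.25,156.25),(337,166.25)]]);print(B,B.mean(0),np.linalg.norm(np.diff(B,axis=0),axis=1))
K=atz('side',264.5,200.5,.049);k=atz('side',303,217.5,.049);print('pins',K,k,(K+k)/2,np.linalg.norm(K-k), 'want',np.hypot(104,52))
v=K-k;print('bed yaw',np.degrees(np.arctan2(v[1],v[0])-np.arctan2(-52,104)))
obs=np.array([(217,238.3),(261.5,278.3),(181.3,278.8)])
c=np.cos(np.pi/6)
F=lambda p,i:(lambda sx,sy:np.array([p[0],p[1],0])+R.from_euler('z',p[2]).apply([sx*.07*c+p[3],sy*.065,.0765+sx*.035]))(*[(-1,-1),(1,-1),(1,1),(-1,1)][i%4])
for j in range(4):
    f=lambda p:np.ravel([np.array(proj('side',F(p,j+a)))-obs[b] for a,b in((0,1),(1,0),(2,2)) ] if 0 else [np.array(proj('side',F(p,j+i)))-obs[[1,0,2][i]] for i in range(3)])
    for y0 in(0,2,4):
        s=least_squares(lambda p:f(np.r_[p,0]),[.54,.3,y0]);
        if s.cost<300: print('con',j,s.x,s.cost)
d=get_image('wrist');print(d['tool_from_camera'],d['fovy'])
E
```

```text
[[ 0.55194425 -0.30927188  0.006     ]
 [ 0.5047635  -0.37374129  0.006     ]
 [ 0.39284771 -0.30275808  0.006     ]
 [ 0.44212553 -0.2332823   0.006     ]] [ 0.47292025 -0.30476339  0.006     ] [0.07988947 0.13252833 0.08517739]
pins [0.5708126  0.01681374 0.049     ] [0.45562089 0.03306745 0.049     ] [0.51321674 0.0249406  0.049     ] 0.11633276946096116 want 116.27553482998907
bed yaw 18.533558139397094
con 0 [ 0.5517522   0.29614889 -0.14824136] 0.0632698915386883
con 0 [ 0.5517522   0.29614889 -0.14824136] 0.06326989153869138
con 0 [0.5517522  0.29614889 6.13494394] 0.06326989153869575
con 1 [ 0.56223519  0.30185648 -2.06629499] 39.020683705785494
con 1 [0.56223517 0.30185647 4.21689068] 39.02068370581512
con 1 [0.56223517 0.30185647 4.21689066] 39.02068370580057
con 2 [0.5721709  0.28926287 2.63909489] 207.00808374135806
con 2 [0.57217096 0.28926288 2.63909294] 207.00808375733052
con 2 [0.5721709  0.28926287 2.63909501] 207.00808374082115
con 3 [0.55846026 0.28202718 1.44032787] 128.10511494688203
con 3 [0.55846032 0.28202724 1.44032539] 128.1051149439439
con 3 [0.55846035 0.28202727 1.44032386] 128.10511495247647
[[-5.75939665e-05 -9.47912151e-01 -3.18531868e-01  8.27639976e-02]
 [ 9.99999706e-01 -2.98354841e-04  7.07057135e-04 -5.38891276e-04]
 [-7.65263574e-04 -3.18531733e-01  9.47911889e-01 -1.43503351e-01]
 [ 0.00000000e+00  0.00000000e+00  0.00000000e+00  1.00000000e+00]] 62.05964631296533
```

>>> apply_moves(xyz=[[0.165, -0.054, 0.017], [0.165, -0.054, 0.017], [0.165, -0.054, 0.017], [0.165, -0.054, 0.017], [0.165, -0.054, 0.017], [0.165, -0.054, 0.017], [0, 0, 0], [0, 0, 0]], rot=[[0, 0, 0], [0, 0, 0], [0, 0, 0], [0, 0, 0], [0, 0, 0], [0, 0, 0], [0, 0, 0], [0, 0, 0]], hand=[1, 1, 1, 1, 1, 1, 1, 1])

```text
clock: 1.15
position: [0.4734, -0.3036, 0.2004]
ee_rot: [0.0, 0.975, 0.221, -0.001]
contact_force: [-0.7, -0.7, 0.3]
width: 0.0854
gripper_force: 0.0
```

```bash
python3 - <<'E'
from h import *
print(status.get_state()['position']); snap('wrist','w1')
im=cv2.imread('pics/w1.png'); cv2.imwrite('pics/w1b.png',cv2.resize(im,(800,600),interpolation=cv2.INTER_CUBIC))
E
```

```text
[ 0.47337071 -0.3035761   0.20044822]
```

View pics/w1b.png

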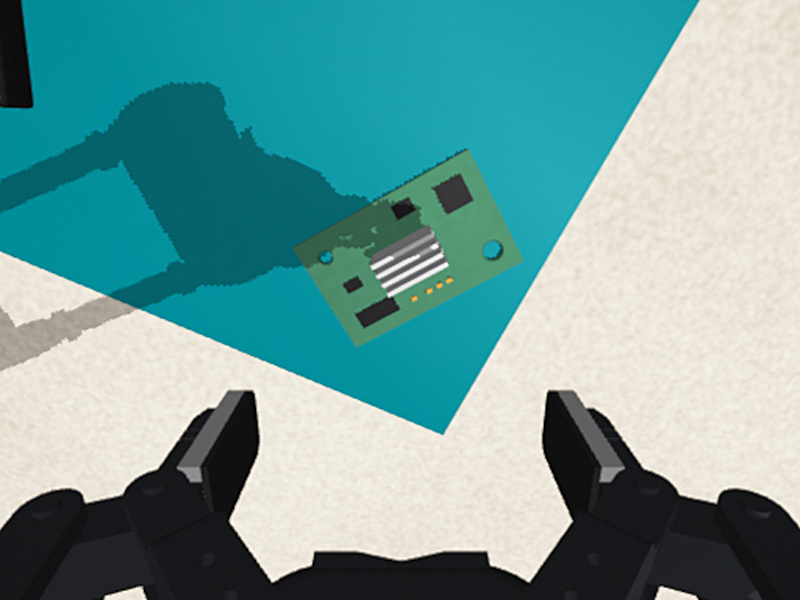

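The wrist view shows the board's small hole at (326,257) and the large hole at (492,249). Its corners are (294,248), (468,149), (523,260) and (356,347), in the enlarged frame.

```bash
python3 - <<'E'
from h import *
g=lambda u,v,z:atz('w1',(u+.5)/1.5625-.5,(v+.5)/1.5625-.5,z)
s=g(326,257,.006);l=g(492,249,.006);C=np.array([g(*c,.006) for c in[(294,248),(468,149),(523,260),(356,347)]])
print('holes',s,l,(s+l)/2,np.linalg.norm(s-l));v=l-s
print('yaw',np.degrees(np.arctan2(v[1],v[0])-np.arctan2(-52,104)))
print('corners',C.mean(0),np.linalg.norm(np.diff(C,axis=0),axis=1)); e=C[1]-C[0]+C[2]-C[3];print(np.degrees(np.arctan2(e[1],e[0])))
E
```

```text
holes [ 0.44729203 -0.25818336  0.006     ] [ 0.5022057 -0.3599285  0.006    ] [ 0.47474886 -0.30905593  0.006     ] 0.11561827887948371
yaw -35.078421421148946
corners [ 0.47393129 -0.30935738  0.006     ] [0.13503246 0.08545686 0.136037  ]
-35.196329927315986
```

>>> apply_moves(xyz=[[0, 0, 0.05], [0, 0, 0.05], [0, 0, 0.05], [0, 0, 0.05], [0, 0, 0.05], [0, 0, 0.05], [0, 0, 0]], rot=[[0, 0, 0.1685], [0, 0, 0.1685], [0, 0, 0.1685], [0, 0, 0.1685], [0, 0, 0.1685], [0, 0, 0.1685], [0, 0, 0]], hand=[1, 1, 1, 1, 1, 1, 1])

```text
clock: 2.08
position: [0.472, -0.3043, 0.1098]
ee_rot: [-0.0, 0.953, -0.302, -0.001]
contact_force: [0.2, 0.0, 0.2]
width: 0.0852
gripper_force: 0.0
```

```bash
python3 - <<'E'
from h import *
go([.4745,-.309,.012],down(np.radians(-125.1))); print(status.get_state()['position'])
snap('wrist','w2')
im=cv2.imread('pics/w2.png'); cv2.imwrite('pics/w2b.png',cv2.resize(im,(800,600),interpolation=cv2.INTER_CUBIC))
E
```

```text
xyz [0.0167 0.0081 0.3261] rot [ 0.0002  0.0024 -0.0014]
[ 0.47203284 -0.30425071  0.10984118]
```

View pics/w2b.png

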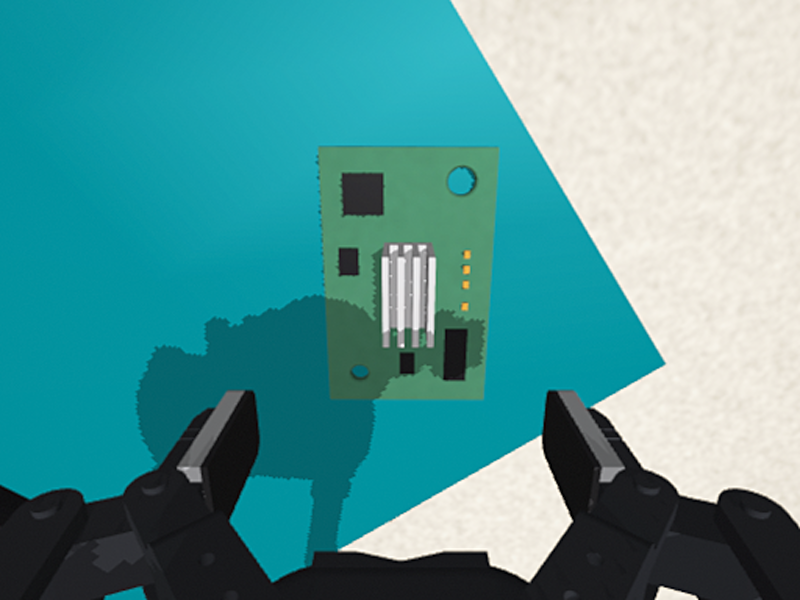

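The board is now square to the gripper: large hole at (461,181), small hole at (360,372), heat sink centred near (409,290).

```bash
python3 - <<'E'
from h import *
g=lambda u,v,z:atz('w2',(u+.5)/1.5625-.5,(v+.5)/1.5625-.5,z)
s=g(360,372,.006);l=g(461,181,.006);C=np.array([g(*c,.006) for c in[(319,147),(498,148),(484,399),(329,399)]])
v=l-s;print((s+l)/2,np.linalg.norm(v),'yaw',np.degrees(np.arctan2(v[1],v[0])-np.arctan2(-52,104)))
e=C[1]-C[2]+C[0]-C[3];print(C.mean(0),np.degrees(np.arctan2(e[1],e[0])))
go(np.r_[((s+l)/2+C.mean(0))[:2]/2,.012],down(np.radians(-125.1)))
E
```

```text
[ 0.47435618 -0.30924235  0.006     ] 0.11572853035503325 yaw -35.19840224123169
[ 0.47376426 -0.30893237  0.006     ] -35.369100224847394
xyz [0.0126 0.01   0.3288] rot [ 0.0002  0.0007 -0.0003]
```

>>> apply_moves(xyz=[[0.013, 0.01, 0.06], [0, 0, 0.09], [0, 0, 0.09], [0, 0, 0.06], [0, 0, 0.026], [0, 0, 0], [0, 0, 0]], rot=[[0, 0, 0.002], [0, 0, 0], [0, 0, 0], [0, 0, 0], [0, 0, 0], [0, 0, 0], [0, 0, 0]], hand=[1, 1, 1, 1, 1, 1, 1])

```text
clock: 3.0
position: [0.4758, -0.309, 0.0139]
ee_rot: [0.0, 0.953, -0.303, 0.001]
contact_force: [-0.8, 0.3, 0.4]
width: 0.0857
gripper_force: 0.0
```

>>> apply_moves(xyz=[[0, 0, 0], [0, 0, 0], [0, 0, 0], [0, 0, 0], [0, 0, 0], [0, 0, 0], [0, 0, 0], [0, 0, 0]], rot=[[0, 0, 0], [0, 0, 0], [0, 0, 0], [0, 0, 0], [0, 0, 0], [0, 0, 0], [0, 0, 0], [0, 0, 0]], hand=[-1, -1, -1, -1, -1, -1, -1, -1], force=50)

```text
clock: 4.0
position: [0.4753, -0.3087, 0.0134]
ee_rot: [0.0, 0.953, -0.303, 0.0]
contact_force: [-2.3, -1.9, 5.6]
width: 0.0232
gripper_force: 51.1
```

>>> apply_moves(xyz=[[0, 0, -0.06], [0, 0, -0.12], [0, 0, -0.12], [0, 0, -0.12], [0, 0, -0.1], [0, 0, 0]], rot=[[0, 0, 0], [0, 0, 0], [0, 0, 0], [0, 0, 0], [0, 0, 0], [0, 0, 0]], hand=[-1, -1, -1, -1, -1, -1])

```text
clock: 4.75
position: [0.4762, -0.3086, 0.1701]
ee_rot: [0.0, 0.953, -0.303, 0.002]
contact_force: [0.5, -0.0, -4.1]
width: 0.0231
gripper_force: 50.2
```

```bash
python3 - <<'E'
from h import *
s=status.get_state();print(s['width'],s['gripper_force'],s['contact_force'])
go([.5132,.025,.17],down(np.radians(-71.5)))
E
```

```text
0.023067482392136796 50.18957197666168 [ 0.5187633  -0.01505081 -4.11865284]
xyz [-0.5417 -0.9788 -0.0014] rot [ 0.0013 -0.0033 -0.8967]
```

>>> apply_moves(xyz=[[-0.139, -0.0965, 0], [-0.139, -0.0965, 0], [-0.139, -0.0965, 0], [-0.139, -0.0965, 0], [-0.139, -0.0965, 0], [-0.139, -0.0965, 0], [0, 0, 0]], rot=[[0, 0, 0], [0, 0, 0], [0, 0, 0], [0, 0, 0], [0, 0, 0], [0, 0, 0], [0, 0, 0]], hand=[-1, -1, -1, -1, -1, -1, -1])

```text
clock: 5.62
position: [0.3671, -0.0184, 0.1665]
ee_rot: [-0.0, 0.954, -0.301, -0.004]
contact_force: [1.0, -0.7, -3.4]
width: 0.0234
gripper_force: 50.3
```

>>> apply_moves(xyz=[[0, 0, 0], [0, 0, 0], [0, 0, 0], [0, 0, 0], [0, 0, 0], [0, 0, 0], [0, 0, 0], [0, 0, 0]], rot=[[0, 0, -0.1495], [0, 0, -0.1495], [0, 0, -0.1495], [0, 0, -0.1495], [0, 0, -0.1495], [0, 0, -0.1495], [0, 0, 0], [0, 0, 0]], hand=[-1, -1, -1, -1, -1, -1, -1, -1])

```text
clock: 6.62
position: [0.371, -0.0221, 0.1681]
ee_rot: [-0.0, 0.987, 0.16, -0.001]
contact_force: [-0.2, 0.7, -3.8]
width: 0.0236
gripper_force: 50.3
```

```bash
python3 - <<'E'
from h import *
s=status.get_state();print(s['position'],s['ee_rot'])
snap('wrist','w3')
im=cv2.imread('pics/w3.png'); cv2.imwrite('pics/w3b.png',cv2.resize(im,(800,600),interpolation=cv2.INTER_CUBIC))
E
```

```text
[ 0.37096689 -0.0220939   0.16808655] [-2.78737704e-04  9.87174817e-01  1.59641043e-01 -7.35217497e-04]
```

View pics/w3b.png

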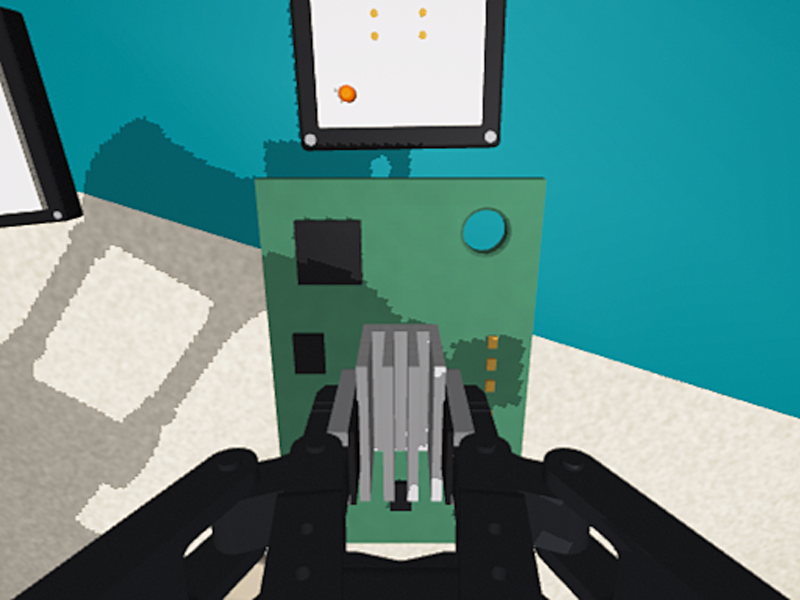

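The held board sits square in the grip, with its large hole at (485,231) and front corners at (255,179) and (545,179). The thin pin shows at (347,94), and the thick pin is out of the frame. I'll rise and advance to get both pins in view.

>>> apply_moves(xyz=[[0.04, 0, -0.125], [0.04, 0, -0.125], [0.04, 0, -0.125], [0.037, 0, -0.125], [0, 0, 0], [0, 0, 0]], rot=[[0, 0, 0], [0, 0, 0], [0, 0, 0], [0, 0, 0], [0, 0, 0], [0, 0, 0]], hand=[-1, -1, -1, -1, -1, -1])

```text
clock: 7.42
position: [0.4148, -0.0069, 0.3174]
ee_rot: [-0.0, 0.987, 0.161, -0.001]
contact_force: [-0.5, -0.7, -3.7]
width: 0.0233
gripper_force: 50.6
```

```bash
cat >> h.py <<'E'
def orange(fn,mn=6):
    im=cv2.imread(f'pics/{fn}.png').astype(int);b,g,r=im[...,0],im[...,1],im[...,2]
    m=((r>170)&(r-g>70)&(g-b>25)).astype(np.uint8)
    n,l,s,c=cv2.connectedComponentsWithStats(m,connectivity=8)
    return [(c[i].round(2),s[i].tolist()) for i in range(1,n) if s[i][4]>=mn]
E
python3 - <<'E'
from h import *
s=status.get_state();print(s['position'],s['ee_rot'])
snap('wrist','w4')
for c,st in orange('w3')+orange('w4'): print(c,st)
for c,st in orange('w4'): print(c,atz('w4',*c,.049))
E
```

```text
[ 0.41476269 -0.00687357  0.31737627] [-3.74283488e-04  9.87001622e-01  1.60702872e-01 -1.49810049e-03]
[221.51  59.27] [217, 54, 10, 11, 85]
[277.67  12.11] [273, 7, 10, 11, 84]
[79.34 86.47] [77, 84, 6, 6, 32]
[235.37 105.26] [233, 103, 5, 5, 19]
[ 67.5 146.5] [66, 145, 4, 4, 12]
[277.67  12.11] [0.57076658 0.01984148 0.049     ]
[79.34 86.47] [0.41681103 0.22368002 0.049     ]
[235.37 105.26] [0.45626116 0.03501296 0.049     ]
[ 67.5 146.5] [0.33686675 0.22724782 0.049     ]
```

```bash
python3 - <<'E'
from h import *
a=cv2.imread('pics/w4.png')[0:116,222:292];b=cv2.imread('pics/w3.png')[110:184,280:354]
A=cv2.resize(a,(350,580),interpolation=cv2.INTER_NEAREST);B=cv2.resize(b,(444,444),interpolation=cv2.INTER_NEAREST)
o=np.zeros((580,800,3),np.uint8);o[:,:350]=A;o[:444,356:]=B;cv2.imwrite('pics/c2.png',o)
E
```

```text
(no output)
```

View pics/c2.png

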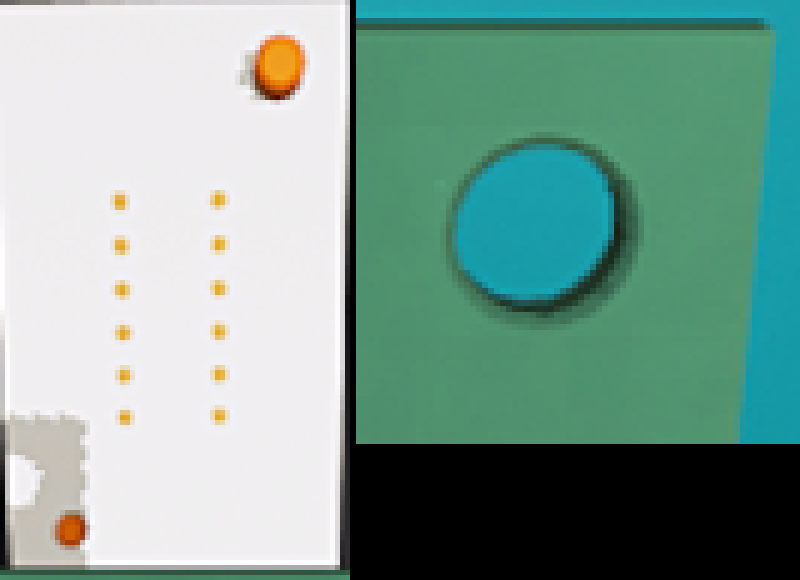

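```bash
python3 - <<'E'
from h import *
s4=status.get_state(); M=Rq(s4['ee_rot'])
K=atz('w4',277.7,12.1,.049);k=atz('w4',235.7,105.1,.049);v=K-k
yb=np.arctan2(v[1],v[0])-np.arctan2(-52,104);print('pins',K,k,np.linalg.norm(v),(K+k)/2,np.degrees(yb))
# board in tool frame from w3
p3=np.array([.37096689,-.0220939,.16808655]);M3=Rq([-2.78737704e-04,9.87174817e-01,1.59641043e-01,-7.35217497e-04])
def intool(u,v,z=.0074):
    o,r=ray('w3',u,v);o=M3.T@(o-p3);r=M3.T@r;return o+r*(z-o[2])/r[2]
h=intool(310.5,147.8);a=intool(163,114.3);b=intool(349.3,114.2)
print('hole',h,'corners',a,b,np.linalg.norm(a-b),'grip yaw deg',np.degrees(np.arctan2((b-a)[0],(b-a)[1])))
print('centre from hole',h[:2]-[.052,.026],'from corners',((a+b)/2)[:2]-[.068,0])
print('tilt tool z',M[:,2])
E
```

```text
pins [0.57078711 0.01981228 0.049     ] [0.45657792 0.03467899 0.049     ] 0.11517272559810214 [0.51368251 0.02724563 0.049     ] 19.14851273034958
hole [0.05219021 0.02555336 0.0074    ] corners [ 0.06790045 -0.04357991  0.0074    ] [0.06793504 0.04266523 0.0074    ] 0.08624514187870015 grip yaw deg 0.02297767248521723
centre from hole [ 0.00019021 -0.00044664] from corners [-8.22537410e-05 -4.57339851e-04]
tilt tool z [-3.99822466e-03  4.56153346e-04 -9.99991903e-01]
```

```bash
python3 - <<'E'
from h import *
go([.5138,.0268,.085],down(np.radians(-70.9)))
E
```

```text
xyz [ 0.3524 -0.      0.772 ] rot [-0.0016  0.0035 -0.0101]
```

>>> apply_moves(xyz=[[0.0705, 0, 0.12], [0.0705, 0, 0.12], [0.0705, 0, 0.12], [0.0705, 0, 0.12], [0.0705, 0, 0.12], [0, 0, 0.12], [0, 0, 0.052], [0, 0, 0]], rot=[[0, 0, -0.01], [0, 0, 0], [0, 0, 0], [0, 0, 0], [0, 0, 0], [0, 0, 0], [0, 0, 0], [0, 0, 0]], hand=[-1, -1, -1, -1, -1, -1, -1, -1])

```text
clock: 8.48
position: [0.5131, 0.0275, 0.0846]
ee_rot: [-0.001, 0.986, 0.166, -0.003]
contact_force: [-0.3, -0.0, -3.7]
width: 0.023
gripper_force: 50.4
```

>>> apply_moves(xyz=[[0, 0, 0], [0, 0, 0]], rot=[[0, 0, 0], [0, 0, 0]], hand=[-1, -1])

```text
clock: 8.72
position: [0.5165, 0.0273, 0.0882]
ee_rot: [0.0, 0.986, 0.166, 0.001]
contact_force: [0.6, -0.1, -2.6]
width: 0.0228
gripper_force: 50.4
```

```bash
python3 - <<'E'
from h import *
s=status.get_state();print(s['position'],s['ee_rot'],s['contact_force'])
go([.5138,.0268,.085],down(np.radians(-70.9)))
snap('wrist','w5'); p=s['position'];M=Rq(s['ee_rot'])
print('pred thick pin',proj('w5',[.5708,.0198,.049]),'hole top',proj('w5',p+M@[.0522,.0255,.0074]),'hole bottom',proj('w5',p+M@[.0522,.0255,.0134]))
print(orange('w5'))
b=cv2.imread('pics/w5.png')[110:184,280:354]; c=cv2.imread('pics/w5.png')[200:274,180:254]
cv2.imwrite('pics/c3.png',np.hstack([cv2.resize(x,(400,400),interpolation=cv2.INTER_NEAREST) for x in(b,c)]))
E
```

```text
[0.51651257 0.02734828 0.08816018] [2.74619014e-04 9.86125115e-01 1.66000993e-01 9.23235200e-04] [ 0.61748003 -0.14904874 -2.60826033]
xyz [-0.0092 -0.0012  0.0105] rot [ 0.0008 -0.0017  0.0002]
pred thick pin (np.float64(300.0061357098179), np.float64(142.667351417576)) hole top (np.float64(310.36758868508616), np.float64(147.79911453655922)) hole bottom (np.float64(308.40990897744433), np.float64(145.3865375223913))
[(array([302.84, 144.2 ]), [296, 136, 14, 17, 155])]
```

View pics/c3.png

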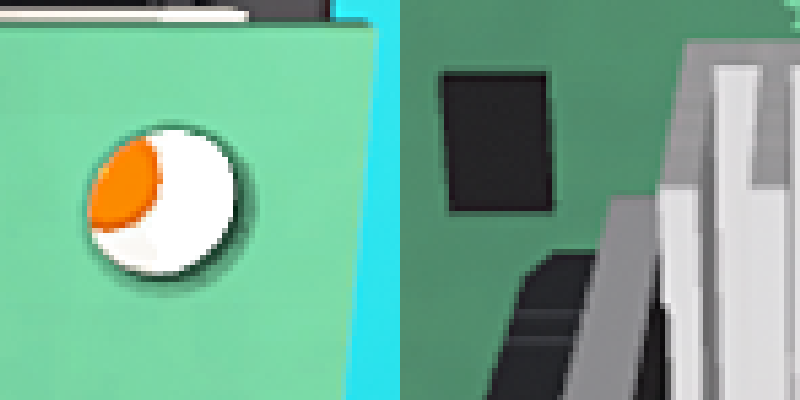

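The large hole shows the thick pin at its left (crop x 88–162), centred near image (299,142) against a predicted (300,143). The pin estimate therefore agrees to about 0.5 mm. I'll let the arm settle and go lower.

>>> apply_moves(xyz=[[0, 0, 0], [0, 0, 0], [0, 0, 0], [0, 0, 0]], rot=[[0, 0, 0], [0, 0, 0], [0, 0, 0], [0, 0, 0]], hand=[-1, -1, -1, -1])

```text
clock: 9.28
position: [0.5159, 0.0275, 0.0873]
ee_rot: [0.0, 0.986, 0.166, 0.0]
contact_force: [-0.2, 0.4, -3.7]
width: 0.023
gripper_force: 50.4
```

```bash
cat > m.py <<'E'
from h import *
from scipy.optimize import least_squares
def meas(fn,zpin=.049):
    """fit thick pin top: orange edge pixels with white beyond them (right & lower side)"""
    s=status.get_state(); snap('wrist',fn); p=s['position'];M=Rq(s['ee_rot'])
    im=cv2.imread(f'pics/{fn}.png').astype(int)
    m=(im[...,2]-im[...,0]>90)&(im[...,2]>150)
    white=(im.min(2)>150)
    pts=[]
    for v in range(115,175):
        for u in range(285,330):
            if m[v,u]:
                for du,dv in((1,0),(0,1)):
                    # subpixel edge by blue channel between pixel and 3rd beyond
                    prof=[im[v+dv*i,u+du*i,0] for i in range(0,4)]
                    if not m[v+dv,u+du] and white[v+3*dv,u+3*du]:
                        a,b=prof[0],prof[3];h=(a+b)/2
                        for i in range(3):
                            if prof[i]<h<=prof[i+1]:
                                t=i+(h-prof[i])/(prof[i+1]-prof[i]);pts.append((u+du*t,v+dv*t));break
    P=np.array([atz(fn,u,v,zpin)[:2] for u,v in pts])
    if len(P)<6: print('few',len(P));return
    r=least_squares(lambda c:np.linalg.norm(P-c,axis=1)-.006,[.571,.02],loss='soft_l1',f_scale=.0003)
    hole=p+M@[.0522,.02555,.0134]
    print(len(P),'pin',r.x.round(5),'rms',np.sqrt(np.mean(r.fun**2)),'hole',hole.round(5),'err tool',(M.T@np.r_[r.x-hole[:2],0]*1e3).round(2),'mm')
    print('pos',p.round(4),'tilt',M[:,2].round(4),'yaw y',np.degrees(np.arctan2(M[1,1],M[0,1])),'F',s['contact_force'].round(1))
E
python3 - <<'E'
from m import *
meas('w6'); go([.5138,.0268,.068],down(np.radians(-70.9)))
E
```

```text
32 pin [0.57091 0.02046] rms 0.0001616586141119164 hole [0.57363 0.02046 0.07391] err tool [-2.58 -0.89 -0.  ] mm
pos [0.5159 0.0275 0.0873] tilt [ 0.e+00 -1.e-04 -1.e+00] yaw y -70.87285487833516 F [-0.2  0.4 -3.7]
xyz [-0.0075 -0.0002  0.0642] rot [0.0001 0.     0.0005]
```

```bash
python3 - <<'E'
from h import *
im=cv2.imread('pics/w4.png').astype(int)
w=255-im[...,0]; sub=np.zeros(im.shape[:2],bool);sub[35:90,240:272]=1
m=(sub&(w>60)).astype(np.uint8);n,l,s,c=cv2.connectedComponentsWithStats(m)
D=[]
for i in range(1,n):
    if s[i][4]<3: continue
    ys,xs=np.where(l==i);y0,x0=int(c[i][1]),int(c[i][0])
    yy,xx=np.mgrid[y0-3:y0+5,x0-3:x0+5];W=np.clip(w[yy,xx]-35,0,None);D.append(atz('w4',(W*xx).sum()/W.sum(),(W*yy).sum()/W.sum(),.034)[:2])
D=np.array(D);print(len(D));D=D[:12]
x=np.array([.948,.317]);o=D@x;L=D@np.array([-.317,.948]);left=L>L.mean()
for g in(D[left],D[~left]): q=np.linalg.svd(g-g.mean(0))[2][0];q*=np.sign(q[0]);print('yaw',np.degrees(np.arctan2(q[1],q[0])),len(g))
print('centre dots',D.mean(0),'sep',D[left].mean(0)-D[~left].mean(0))
a=D[left][np.argsort(o[left])];b=D[~left][np.argsort(o[~left])]
if len(a)==len(b): e=(a-b).mean(0);print('rows yaw',np.degrees(np.arctan2(e[1],e[0]))-90, np.diff(a@x))
# white seat edges
W=(im.min(2)>190).astype(np.uint8);W[115:]=0;W[:,:215]=0;W[:,300:]=0
ys=range(25,80);Le=[];Re=[]
for v in ys:
    g=im[v,200:310,1].astype(float);
    z=np.where(g>180)[0];a0,b0=z.min(),z.max()
    Le.append(atz('w4',200+a0-(g[a0]-140)/(g[a0]-g[a0-1]),v,.034)[:2]);Re.append(atz('w4',200+b0+(g[b0]-140)/(g[b0]-g[b0+1]),v,.034)[:2])
for E in(Le,Re):
    E=np.array(E);q=np.linalg.svd(E-E.mean(0))[2];print('edge yaw',np.degrees(np.arctan(q[0][1]/q[0][0])),'rms',np.std((E-E.mean(0))@q[1]),'mean perp',E.mean(0)@[-.327,.945])
E
```

```text
12
yaw 19.401866948101066 6
yaw 19.24546114791066 6
centre dots [0.51321847 0.02722877] sep [-0.00798647  0.02267461]
rows yaw 19.403330784858042 [0.01010639 0.01000174 0.00999667 0.0100038  0.010037  ]
edge yaw 19.293450398509766 rms 0.00021464855358969674 mean perp -0.09889570348814554
edge yaw 19.336699612644363 rms 0.00020487206190304607 mean perp -0.18529060807773326
```

>>> apply_moves(xyz=[[-0.0083, -0.002, 0.02], [0, 0, 0.025], [0, 0, 0.019], [0, 0, 0], [0, 0, 0], [0, 0, 0], [0, 0, 0]], rot=[[0, 0, -0.0034], [0, 0, 0], [0, 0, 0], [0, 0, 0], [0, 0, 0], [0, 0, 0], [0, 0, 0]], hand=[-1, -1, -1, -1, -1, -1, -1])

```text
clock: 10.2
position: [0.5136, 0.0272, 0.0683]
ee_rot: [0.0, 0.986, 0.168, 0.0]
contact_force: [0.8, 0.4, -3.7]
width: 0.0227
gripper_force: 50.5
```

```bash
python3 - <<'E'
from m import *
meas('w7')
E
```

```text
44 pin [0.57092 0.02035] rms 0.00015463981302142303 hole [0.57134 0.02037 0.05497] err tool [-0.4  -0.13 -0.  ] mm
pos [0.5136 0.0272 0.0683] tilt [ 6.e-04 -1.e-04 -1.e+00] yaw y -70.67022316485765 F [ 0.8  0.4 -3.7]
```

>>> apply_moves(xyz=[[-0.0013, -0.0004, 0], [0, 0, 0.01], [0, 0, 0.01], [0, 0, 0.01], [0, 0, 0.005], [0, 0, 0], [0, 0, 0]], rot=[[0, 0, 0], [0, 0, 0], [0, 0, 0], [0, 0, 0], [0, 0, 0], [0, 0, 0], [0, 0, 0]], hand=[-1, -1, -1, -1, -1, -1, -1])

```text
clock: 11.12
position: [0.5131, 0.0272, 0.0576]
ee_rot: [0.0, 0.986, 0.168, 0.0]
contact_force: [-0.4, -0.2, -2.9]
width: 0.0228
gripper_force: 50.5
```

>>> apply_moves(xyz=[[0, 0, 0.01], [0, 0, 0.01], [0, 0, 0.01], [0, 0, 0.004], [0, 0, 0], [0, 0, 0], [0, 0, 0]], rot=[[0, 0, 0], [0, 0, 0], [0, 0, 0], [0, 0, 0], [0, 0, 0], [0, 0, 0], [0, 0, 0]], hand=[-1, -1, -1, -1, -1, -1, -1])

```text
clock: 12.0
position: [0.513, 0.0272, 0.0474]
ee_rot: [0.0, 0.986, 0.168, 0.0]
contact_force: [-0.5, -0.1, -2.8]
width: 0.023
gripper_force: 50.6
```

>>> apply_moves(xyz=[[0, 0, 0.003], [0, 0, 0.003], [0, 0, 0], [0, 0, 0]], rot=[[0, 0, 0], [0, 0, 0], [0, 0, 0], [0, 0, 0]], hand=[-1, -1, -1, -1])

```text
clock: 12.5
position: [0.513, 0.0272, 0.0473]
ee_rot: [0.0, 0.986, 0.168, 0.0]
contact_force: [-3.9, -0.2, 11.6]
width: 0.0227
gripper_force: 52.5
```

The board is seated: the force rose to 11.6 N and the height of 0.0473 matches flush. I'll release and rise.

>>> apply_moves(xyz=[[0, 0, -0.003], [0, 0, 0], [0, 0, 0], [0, 0, 0], [0, 0, 0], [0, 0, 0], [0, 0, 0], [0, 0, 0]], rot=[[0, 0, 0], [0, 0, 0], [0, 0, 0], [0, 0, 0], [0, 0, 0], [0, 0, 0], [0, 0, 0], [0, 0, 0]], hand=[-1, 1, 1, 1, 1, 1, 1, 1])

```text
clock: 13.5
position: [0.513, 0.0272, 0.0465]
ee_rot: [0.0, 0.986, 0.168, -0.0]
contact_force: [0.7, 0.6, 0.1]
width: 0.0859
gripper_force: 0.0
```

>>> apply_moves(xyz=[[0, 0, -0.1], [0, 0, -0.17], [0, 0, -0.17], [0, 0, -0.17], [0, 0, 0], [0, 0, 0]], rot=[[0, 0, 0], [0, 0, 0], [0, 0, 0], [0, 0, 0], [0, 0, 0], [0, 0, 0]], hand=[1, 1, 1, 1, 1, 1])

```text
clock: 14.25
position: [0.5123, 0.0273, 0.2289]
ee_rot: [-0.0, 0.986, 0.168, -0.0]
contact_force: [-0.1, -0.4, -0.3]
width: 0.0857
gripper_force: 0.0
```

```bash
python3 - <<'E'
from h import *
s=status.get_state();print(s['position'],s['qpos'].round(2))
snap('wrist','w8');snap('side','s2')
b=cv2.imread('pics/w8.png'); c=cv2.imread('pics/s2.png')[165:285,160:320]
cv2.imwrite('pics/c4.png',np.hstack([cv2.resize(b[40:300,130:390],(400,400),interpolation=cv2.INTER_CUBIC),cv2.resize(c,(400,300),interpolation=cv2.INTER_CUBIC)[:, :].copy() if 0 else cv2.copyMakeBorder(cv2.resize(c,(400,300),interpolation=cv2.INTER_CUBIC),0,100,0,0,cv2.BORDER_CONSTANT)]))
E
```

```text
[0.51232232 0.0272673  0.22890424] [-0.08  0.18  1.64 -0.    1.32  1.15]
```

View pics/c4.png

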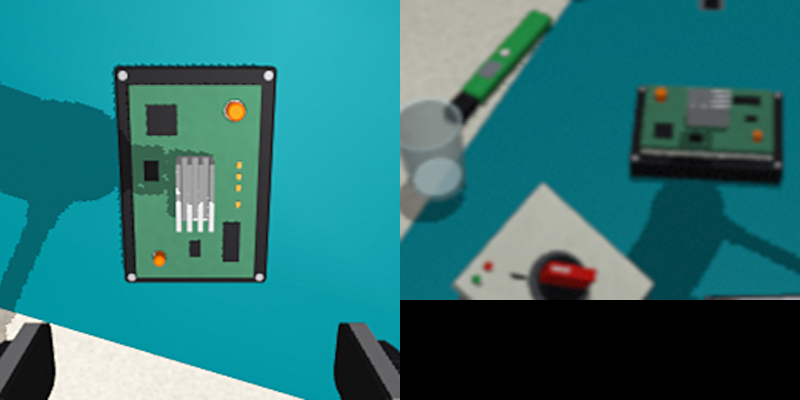

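The board lies on the bed with both pins through it: thick at (234,111), thin at (159,259). Next is the knob; I'll move above the console and spin.

>>> apply_moves(xyz=[[0.0416, -0.1833, 0.014], [0.0416, -0.1833, 0.014], [0.0416, -0.1833, 0.014], [0.0416, -0.1833, 0.014], [0.0416, -0.1833, 0.014], [0, 0, 0], [0, 0, 0], [0, 0, 0]], rot=[[0, 0, 0], [0, 0, 0], [0, 0, 0], [0, 0, 0], [0, 0, 0], [0, 0, -0.17], [0, 0, -0.17], [0, 0, -0.17]], hand=[1, 1, 1, 1, 1, 1, 1, 1])

```text
clock: 15.35
position: [0.4798, 0.3072, 0.2063]
ee_rot: [0.0, 0.905, 0.425, -0.002]
contact_force: [-0.2, -0.2, -0.8]
width: 0.0852
gripper_force: 0.0
```

>>> apply_moves(xyz=[[0, 0, 0], [0, 0, 0], [0, 0, 0], [0, 0, 0], [0, 0, 0], [0, 0, 0], [0, 0, 0], [0, 0, 0]], rot=[[0, 0, -0.17], [0, 0, -0.17], [0, 0, -0.17], [0, 0, -0.17], [0, 0, -0.17], [0, 0, -0.17], [0, 0, -0.17], [0, 0, -0.17]], hand=[1, 1, 1, 1, 1, 1, 1, 1])

```text
clock: 16.35
position: [0.48, 0.3069, 0.2064]
ee_rot: [-0.001, 0.408, 0.913, -0.002]
contact_force: [0.1, 0.8, 1.0]
width: 0.0854
gripper_force: 0.0
```

>>> apply_moves(xyz=[[0, 0, 0], [0, 0, 0], [0, 0, 0], [0, 0, 0], [0, 0, 0], [0, 0, 0]], rot=[[0, 0, -0.17], [0, 0, -0.17], [0, 0, -0.17], [0, 0, -0.17], [0, 0, -0.17], [0, 0, 0]], hand=[1, 1, 1, 1, 1, 1])

```text
clock: 17.1
position: [0.4801, 0.3069, 0.2067]
ee_rot: [-0.002, -0.021, 1.0, -0.001]
contact_force: [-0.0, -0.2, -0.6]
width: 0.0851
gripper_force: 0.0
```

```bash
cat >> h.py <<'E'
def knob(phi=-.148,x=.552,y=.296,th=0.,off=0.):
    """tool pose matrix & point for knob turned th clockwise, TCP off m above the face"""
    xc=np.array([np.cos(phi),np.sin(phi),0]);zc=np.array([0,0,1.]);c,s=np.cos(np.pi/6),.5
    u=c*xc+s*zc;n=-s*xc+c*zc;v=np.cross(n,u);a=.6-th
    Y=-np.sin(a)*u+np.cos(a)*v; Z=-n
    return np.array([x,y,.078])+off*n, np.c_[np.cross(Y,Z),Y,Z], u,n
E
python3 - <<'E'
from h import *
s=status.get_state();print(s['position'],s['ee_rot'],s['qpos'].round(2))
p,M,u,n=knob(x=.5546,y=.2956,off=.15); go(p,M); print(p,M)
E
```

```text
[0.48011517 0.30694154 0.20668202] [-1.56896794e-03 -2.10145882e-02  9.99777650e-01 -7.58627170e-04] [ 0.45  0.28  1.55 -0.    1.31 -1.17]
xyz [-0.001  -0.001  -0.0041] rot [ 0.193  -0.4679 -0.3819]
[0.4804199  0.30665952 0.20790381] [[-0.79021016 -0.36194479  0.49453399]
 [-0.45307083  0.88842033 -0.07373015]
 [-0.41266781 -0.28232124 -0.8660254 ]]
```

>>> apply_moves(xyz=[[0, 0, 0], [0, 0, 0], [0, 0, 0], [0, 0, 0], [0, 0, 0], [0, 0, 0]], rot=[[0.0483, -0.117, -0.0955], [0.0483, -0.117, -0.0955], [0.0483, -0.117, -0.0955], [0.0483, -0.117, -0.0955], [0, 0, 0], [0, 0, 0]], hand=[1, 1, 1, 1, 1, 1])

```text
clock: 17.85
position: [0.4816, 0.3078, 0.2087]
ee_rot: [0.242, -0.216, 0.941, -0.093]
contact_force: [0.2, -0.3, 0.6]
width: 0.0853
gripper_force: 0.0
```

```bash
python3 - <<'E'
from h import *
s=status.get_state();print(s['position'],s['qpos'].round(2))
p,M,u,n=knob(x=.5546,y=.2956,off=.15); go(p,M)
snap('wrist','w9');im=cv2.imread('pics/w9.png');cv2.imwrite('pics/w9b.png',cv2.resize(im,(800,600),interpolation=cv2.INTER_CUBIC))
o=knob(x=.5546,y=.2956)
for d in(0,.012,.038): print(d,np.array(proj('w9',o[0]+d*n))*1.5625)
E
```

```text
[0.48160461 0.30781793 0.208736  ] [ 0.68  0.14  1.87 -0.53  0.82 -1.03]
xyz [ 0.006  -0.0012  0.0007] rot [ 0.0011  0.0032 -0.0017]
0 [399.0697392 261.9422261]
0.012 [399.03814927 267.34098358]
0.038 [398.96049778 280.61171611]
```

View pics/w9b.png

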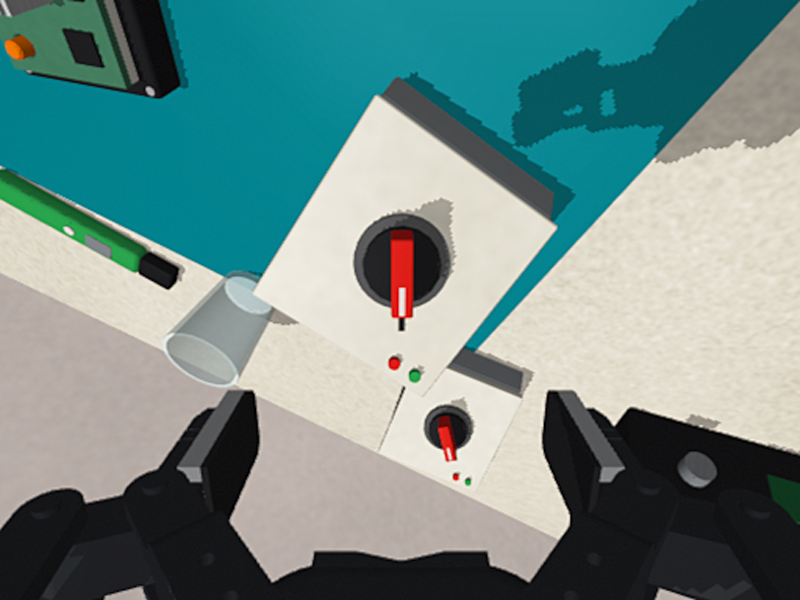

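The view shows the big console with corners at (378,95), (556,226), (420,395) and (255,293). The knob bar is vertical at x≈402, y 230–318, and its disc is centred near (402,260). The small look-alike is at (447,430). I'll refit the console pose.

```bash
python3 - <<'E'
from h import *
from scipy.optimize import least_squares
obs=[('w9',(378/1.5625,95/1.5625)),('w9',(556/1.5625,226/1.5625)),('w9',(255/1.5625,293/1.5625))]
c=np.cos(np.pi/6)
def F(p,sx,sy): return np.array([p[0],p[1],0])+R.from_euler('z',p[2]).apply([sx*.07*c,sy*.065,.0765+sx*.035])
import itertools
lab=[(-1,-1),(-1,1),(1,-1)]
f=lambda p:np.ravel([np.array(proj(n,F(p,*l)))-o for (n,o),l in zip(obs,lab)])
s=least_squares(f,[.552,.296,-.148]);print(s.x,s.cost,s.fun.round(1))
n=np.array([-.5*np.cos(s.x[2]),-.5*np.sin(s.x[2]),c])
ctr=F(s.x,0,0)
for d in(0,.012,.038): print(d,np.array(proj('w9',ctr+d*n))*1.5625)
# pose relative: point on plane (face+.038) seen at (402,279)
st=status.get_state();
for (uu,vv,d) in((402,279,.038),(402,262,.006)):
    o,r=ray('w9',uu/1.5625,vv/1.5625);t=((ctr+d*n-o)@n)/(r@n);q=o+t*r-d*n;print('axis pt on face',q)
for (uu,vv,d) in((390,235,.038),(413,235,.038),(390,318,.038),(412,318,.038)):
    o,r=ray('w9',uu/1.5625,vv/1.5625);t=((ctr+d*n-o)@n)/(r@n);q=o+t*r;M=Rq(st['ee_rot']);print((M.T@(q-st['position'])).round(4))
E
```

```text
[ 0.55419878  0.29722109 -0.15018092] 3.0054723170815003 [-0.7 -0.2  1.7  0.6 -1.4  0.6]
0 [402.36511325 261.19333219]
0.012 [402.47980378 266.55924424]
0.038 [402.76161003 279.74383465]
axis pt on face [0.55401514 0.29666731 0.076443  ]
axis pt on face [0.55339584 0.29648521 0.07610521]
[ 0.0276 -0.0049  0.1131]
[0.0276 0.0071 0.1131]
[-0.019  -0.0051  0.1133]
[-0.019   0.007   0.1133]
```

```bash
python3 - <<'E'
from h import *
p,M,u,n=knob(phi=-.150); P=np.array([.554,.2969,.0765])
go(P+n*.06,M);go(P+n*.017,M); s=status.get_state();print(s['moment'],s['contact_force'])
E
```

```text
xyz [0.0111 0.0056 0.3037] rot [ 0.0017  0.0045 -0.0004]
xyz [0.0118 0.0053 0.4471] rot [ 0.0017  0.0045 -0.0004]
[0.00455403 0.20177913 0.02677615] [0.88016384 0.37958036 0.02684486]
```

>>> apply_moves(xyz=[[0.0115, 0.0055, 0.08], [0, 0, 0.1], [0, 0, 0.1], [0, 0, 0.07], [0, 0, 0.05], [0, 0, 0.047], [0, 0, 0], [0, 0, 0]], rot=[[0.0017, 0.0045, 0], [0, 0, 0], [0, 0, 0], [0, 0, 0], [0, 0, 0], [0, 0, 0], [0, 0, 0], [0, 0, 0]], hand=[1, 1, 1, 1, 1, 1, 1, 1])

```text
clock: 18.9
position: [0.5441, 0.2974, 0.091]
ee_rot: [0.241, -0.217, 0.941, -0.095]
contact_force: [-0.5, 1.1, 0.3]
width: 0.0854
gripper_force: 0.0
```

```bash
python3 - <<'E'
from h import *
p,M,u,n=knob(phi=-.150); P=np.array([.554,.2969,.0765])
go(P+n*.017,M); s=status.get_state();print(s['moment'],s['contact_force'],s['moment']@n)
E
```

```text
xyz [-0.0053  0.0002  0.0015] rot [-0.0004  0.0005  0.0023]
[0.01477462 0.27395355 0.03226597] [-0.48832408  1.08990056  0.26043974] 0.04110833928043528
```

Correct x by −1.6 mm, then close with a light grip.

>>> apply_moves(xyz=[[-0.005, 0, 0], [0, 0, 0], [0, 0, 0], [0, 0, 0], [0, 0, 0], [0, 0, 0], [0, 0, 0], [0, 0, 0]], rot=[[0, 0, 0], [0, 0, 0], [0, 0, 0], [0, 0, 0], [0, 0, 0], [0, 0, 0], [0, 0, 0], [0, 0, 0]], hand=[1, -1, -1, -1, -1, -1, -1, -1], force=40)

```text
clock: 19.9
position: [0.5452, 0.2975, 0.0913]
ee_rot: [0.241, -0.217, 0.941, -0.096]
contact_force: [-1.4, -2.4, 4.7]
width: 0.0113
gripper_force: 41.4
```

>>> apply_moves(xyz=[[0, 0, 0], [0, 0, 0]], rot=[[0, 0, 0], [0, 0, 0]], hand=[-1, -1])

```text
clock: 20.15
position: [0.5452, 0.2975, 0.0913]
ee_rot: [0.241, -0.217, 0.941, -0.096]
contact_force: [-1.2, -3.3, 6.1]
width: 0.0113
gripper_force: 41.5
```

```bash
cat > k.py <<'E'
from h import *
p,M,u,n=knob(phi=-.150); P=np.array([.554,.2969,.0765])
s=status.get_state();T=Rq(s['ee_rot']);F=np.array(s['contact_force']);m=np.array(s['moment'])
r=R.from_matrix(M.T@T).as_rotvec()
print('clock',s['clock'],'turn',r.round(4),'M tool',(T.T@m).round(3),'F tool',(T.T@F).round(1),'pos err tool mm',((T.T@(s['position']-P-n*.017))*1e3).round(2),'w',s['width'],s['gripper_force'],'q6',s['qpos'][5].round(2))
E
python3 k.py
```

```text
clock 20.15 turn [ 0.0012  0.0003 -0.0028] M tool [ 0.468  0.239 -0.013] F tool [-0.1 -4.2 -5.7] pos err tool mm [ 0.59 -0.44 -0.24] w 0.011331687261553874 41.520105600357056 q6 -0.89
```

>>> apply_moves(xyz=[[0, 0, 0], [0, 0, 0], [0, 0, 0], [0, 0, 0], [0, 0, 0], [0, 0, 0], [0, 0, 0], [0, 0, 0]], rot=[[0, 0, 0.1], [0, 0, 0.1], [0, 0, 0.1], [0, 0, 0.1], [0, 0, 0.1], [0, 0, 0.1], [0, 0, 0.1], [0, 0, 0]], hand=[-1, -1, -1, -1, -1, -1, -1, -1])

```text
clock: 21.15
position: [0.5453, 0.2965, 0.0915]
ee_rot: [0.259, 0.135, 0.956, -0.004]
contact_force: [-0.2, -5.8, 6.8]
width: 0.0113
gripper_force: 41.6
```

```bash
python3 k.py
```

```text
clock 21.15 turn [0.0034 0.     0.7298] M tool [ 0.919 -0.467 -0.133] F tool [-4.7 -5.2 -5.5] pos err tool mm [-0.27 -1.66 -0.26] w 0.011310934401536164 41.58800661563873 q6 -0.16
```

>>> apply_moves(xyz=[[0, 0, 0], [0, 0, 0], [0, 0, 0], [0, 0, 0], [0, 0, 0], [0, 0, 0]], rot=[[0, 0, 0.05], [0, 0, 0.05], [0, 0, 0.04], [0, 0, 0.04], [0, 0, 0], [0, 0, 0]], hand=[-1, -1, -1, -1, -1, -1])

```text
clock: 21.9
position: [0.5452, 0.2963, 0.0915]
ee_rot: [0.258, 0.224, 0.939, 0.02]
contact_force: [-2.3, -6.5, 6.5]
width: 0.0112
gripper_force: 41.6
```

```bash
python3 k.py
```

```text
clock 21.9 turn [ 3.900e-03 -1.000e-04  9.177e-01] M tool [ 0.893 -0.666 -0.082] F tool [-4.1 -5.8 -6.2] pos err tool mm [-0.61 -1.86 -0.26] w 0.011195693649820036 41.6252875328064 q6 0.03
```

>>> apply_moves(xyz=[[0, 0, 0], [0, 0, 0], [0, 0, 0], [0, 0, 0], [0, 0, 0], [0, 0, 0]], rot=[[0, 0, 0.04], [0, 0, 0.04], [0, 0, 0.04], [0, 0, 0.04], [0, 0, 0], [0, 0, 0]], hand=[-1, -1, -1, -1, -1, -1])

```text
clock: 22.65
position: [0.5451, 0.296, 0.0914]
ee_rot: [0.256, 0.302, 0.917, 0.041]
contact_force: [-0.4, -6.4, 7.1]
width: 0.0112
gripper_force: 41.7
```

```bash
python3 k.py
```

```text
clock 22.65 turn [ 4.5000e-03 -3.0000e-04  1.0851e+00] M tool [ 0.717 -0.855 -0.13 ] F tool [-6.5 -3.8 -5.9] pos err tool mm [-0.95 -1.98 -0.24] w 0.011239435600720644 41.665213108062744 q6 0.2
```

>>> apply_moves(xyz=[[0, 0, 0], [0, 0, 0], [0, 0, 0], [0, 0, 0]], rot=[[0, 0, 0.03], [0, 0, 0.03], [0, 0, 0], [0, 0, 0]], hand=[-1, -1, -1, -1])

```text
clock: 23.15
position: [0.545, 0.296, 0.0914]
ee_rot: [0.254, 0.331, 0.907, 0.049]
contact_force: [-0.4, -6.4, 6.5]
width: 0.0111
gripper_force: 41.7
```

```bash
python3 k.py
```

```text
clock 23.15 turn [ 4.7000e-03 -3.0000e-04  1.1479e+00] M tool [ 0.83  -0.918 -0.178] F tool [-6.5 -3.5 -5.3] pos err tool mm [-1.06 -2.02 -0.25] w 0.011103852265261059 41.68071091175079 q6 0.26
```

>>> apply_moves(xyz=[[0, 0, 0], [0, 0, 0], [0, 0, 0], [0, 0, 0]], rot=[[0, 0, 0.025], [0, 0, 0.02], [0, 0, 0], [0, 0, 0]], hand=[-1, -1, -1, -1])

```text
clock: 23.65
position: [0.545, 0.2959, 0.0914]
ee_rot: [0.253, 0.352, 0.899, 0.055]
contact_force: [-1.4, -6.9, 7.0]
width: 0.0111
gripper_force: 41.7
```

```bash
python3 k.py
```

```text
clock 23.65 turn [ 4.900e-03 -4.000e-04  1.195e+00] M tool [ 0.706 -0.981 -0.112] F tool [-6.6 -4.1 -6.2] pos err tool mm [-1.2  -2.04 -0.23] w 0.011100554126272736 41.69254660606384 q6 0.31
```

>>> apply_moves(xyz=[[0, 0, 0], [0, 0, 0], [0, 0, 0], [0, 0, 0]], rot=[[0, 0, 0.025], [0, 0, 0.02], [0, 0, 0], [0, 0, 0]], hand=[-1, -1, -1, -1])

```text
clock: 24.15
position: [0.545, 0.2958, 0.0913]
ee_rot: [0.252, 0.373, 0.891, 0.061]
contact_force: [-1.0, -6.5, 6.9]
width: 0.0112
gripper_force: 41.7
```

```bash
python3 k.py
```

```text
clock 24.15 turn [ 5.0000e-03 -5.0000e-04  1.2417e+00] M tool [ 0.725 -0.997 -0.254] F tool [-6.7 -3.2 -6. ] pos err tool mm [-1.3  -2.05 -0.24] w 0.011184318801443558 41.7499977350235 q6 0.35
```

>>> apply_moves(xyz=[[0, 0, 0], [0, 0, 0], [0, 0, 0]], rot=[[0, 0, 0.02], [0, 0, 0], [0, 0, 0]], hand=[-1, -1, -1])

```text
clock: 24.52
position: [0.5449, 0.2958, 0.0913]
ee_rot: [0.251, 0.382, 0.887, 0.063]
contact_force: [-0.9, -7.4, 7.2]
width: 0.0112
gripper_force: 41.8
```

```bash
python3 k.py; python3 -c "
from h import *
a=[]
for i in range(3):
    get_image('side'); s=status.get_state(); a.append((Rq(s['ee_rot']).T@s['moment'])[2])
print(a)"
```

```text
clock 24.525 turn [ 5.1000e-03 -6.0000e-04  1.2621e+00] M tool [ 0.648 -0.987 -0.37 ] F tool [-7.6 -3.6 -6.1] pos err tool mm [-1.33 -2.04 -0.24] w 0.011210899814700536 41.828736662864685 q6 0.37
[np.float64(-0.3302163140691404), np.float64(-0.34446708246562896), np.float64(-0.3024649452237751)]
```

The stop is felt: the torque has jumped to about 0.33 N m against the spring's 0.14. I'll hold.

>>> apply_moves(xyz=[[0, 0, 0], [0, 0, 0], [0, 0, 0], [0, 0, 0], [0, 0, 0], [0, 0, 0], [0, 0, 0], [0, 0, 0]], rot=[[0, 0, 0], [0, 0, 0], [0, 0, 0], [0, 0, 0], [0, 0, 0], [0, 0, 0], [0, 0, 0], [0, 0, 0]], hand=[-1, -1, -1, -1, -1, -1, -1, -1])

```text
clock: 25.68
position: [0.5449, 0.2958, 0.0913]
ee_rot: [0.251, 0.382, 0.887, 0.063]
contact_force: [-1.8, -7.2, 7.5]
width: 0.0111
gripper_force: 41.8
```

```bash
python3 k.py
```

```text
clock 25.675 turn [ 5.1000e-03 -6.0000e-04  1.2621e+00] M tool [ 0.753 -0.965 -0.366] F tool [-7.  -4.  -6.8] pos err tool mm [-1.34 -2.04 -0.24] w 0.011057979117805499 41.82735800743103 q6 0.37
```

>>> apply_moves(xyz=[[0, 0, 0], [0, 0, 0], [0, 0, 0], [0, 0, 0]], rot=[[0, 0, 0], [0, 0, 0], [0, 0, 0], [0, 0, 0]], hand=[-1, -1, -1, -1])

```text
clock: 26.18
position: [0.5449, 0.2958, 0.0914]
ee_rot: [0.251, 0.382, 0.887, 0.063]
contact_force: [-1.8, -7.0, 7.9]
width: 0.0111
gripper_force: 41.8
```

>>> apply_moves(xyz=[[0, 0, 0], [0, 0, 0], [0, 0, 0], [0, 0, 0], [0, 0, 0], [0, 0, 0], [0, 0, 0], [0, 0, 0]], rot=[[0, 0, -0.1], [0, 0, -0.16], [0, 0, -0.16], [0, 0, -0.16], [0, 0, -0.16], [0, 0, -0.16], [0, 0, -0.16], [0, 0, -0.12]], hand=[-1, -1, -1, -1, -1, -1, -1, -1])

```text
clock: 27.18
position: [0.5452, 0.2975, 0.0914]
ee_rot: [0.242, -0.204, 0.944, -0.093]
contact_force: [-1.0, -3.1, 4.4]
width: 0.0113
gripper_force: 41.6
```

```bash
python3 k.py
```

```text
clock 27.175 turn [0.0012 0.0002 0.024 ] M tool [ 0.393  0.274 -0.021] F tool [ 0.3 -3.6 -4.1] pos err tool mm [ 0.54 -0.48 -0.27] w 0.01132639310335088 41.55670702457428 q6 -0.86
```

Knob is back at about 0. Open, then back off along the axis.

>>> apply_moves(xyz=[[0, 0, 0], [0, 0, 0], [0, 0, 0], [0, 0, 0], [0, 0, 0], [0, 0, 0], [0, 0, 0], [0, 0, 0]], rot=[[0, 0, 0], [0, 0, 0], [0, 0, 0], [0, 0, 0], [0, 0, 0], [0, 0, 0], [0, 0, 0], [0, 0, 0]], hand=[1, 1, 1, 1, 1, 1, 1, 1])

```text
clock: 28.18
position: [0.5451, 0.2979, 0.0911]
ee_rot: [0.242, -0.202, 0.945, -0.092]
contact_force: [-0.1, -0.1, 1.0]
width: 0.0854
gripper_force: 0.0
```

>>> apply_moves(xyz=[[0, 0, -0.07], [0, 0, -0.13], [0, 0, -0.13], [0, 0, -0.13], [0, 0, 0], [0, 0, 0], [0, 0, 0]], rot=[[0, 0, 0], [0, 0, 0], [0, 0, 0], [0, 0, 0], [0, 0, 0], [0, 0, 0], [0, 0, 0]], hand=[1, 1, 1, 1, 1, 1, 1])

```text
clock: 29.05
position: [0.4767, 0.3076, 0.2089]
ee_rot: [0.241, -0.202, 0.945, -0.092]
contact_force: [0.3, 0.2, -0.1]
width: 0.0852
gripper_force: 0.0
```

```bash
python3 k.py; python3 - <<'E'
from h import *
snap('side','s3');snap('wrist','w10')
def red(fn,x0,x1,y0,y1):
    im=cv2.imread(f'pics/{fn}.png').astype(int);m=(im[...,2]>110)&(im[...,1]<70)&(im[...,0]<70);ys,xs=np.where(m)
    k=(xs>x0)&(xs<x1)&(ys>y0)&(ys<y1);xs,ys=xs[k],ys[k]
    d=np.cov(xs,ys);w,v=np.linalg.eigh(d);return xs.mean(),ys.mean(),np.degrees(np.arctan(v[1,1]/v[0,1])),k.sum()
for f in('w9','w10'): print(red(f,215,300,120,220))
for a in('s2','s3'):
    im=cv2.imread(f'pics/{a}.png').astype(int);print(orange(a))
for a,b in(('side','s3'),):
    d=np.abs(cv2.imread(f'pics/{a}.png').astype(int)-cv2.imread(f'pics/{b}.png')).max(2)
    for n,(x,y,w,h) in dict(bottle=(215,100,35,65),beaker=(150,200,40,50),meter=(178,165,48,48)).items(): print(n,(d[y:y+h,x:x+w]>50).sum())
E
```

```text
clock 29.05 turn [0.0012 0.0029 0.0281] M tool [-0.124  0.187  0.079] F tool [-0.3  0.1  0.3] pos err tool mm [   2.09   -0.24 -136.71] w 0.08515488978373664 0.0 q6 -1.0
(np.float64(256.938080495356), np.float64(174.88080495356039), np.float64(89.97549710595193), np.int64(646))
(np.float64(255.29853181076672), np.float64(179.16965742251224), np.float64(88.15245786825328), np.int64(613))
[(array([264. , 201.5]), [263, 201, 3, 2, 6])]
[(array([294.33,  70.89]), [293, 70, 4, 3, 9]), (array([269.1,  78.9]), [267, 78, 5, 3, 10]), (array([264. , 201.5]), [263, 201, 3, 2, 6])]
bottle 0
beaker 0
meter 0
```

The knob is at rest: its image angle differs from before only by the hand's own turn. The board and the bystanders are unmoved.

```bash
python3 -c "
from rig import job; print(job.sign_off())"
```

```text
the job is handed in; nothing more can be done
None
```

The job is handed in: the board was seated flush on the pins, and the knob was turned to its stop at about 1.2 rad (peak torque about 0.37 N m), held for over a second and sprung back; the bystanders did not move, and no verdict came back.

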